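Load a stick battery past a charger's sprung dust flap

TASK

Put the slim upright stick battery on charge: stand it over the bench charger, push the charger's sprung dust flap open with the battery's lower end, slide the battery down past the flap and press it fully home, so that the stiff contact carriage in the bottom of the bay goes all the way down, then let go and leave it there. Never force it: how deep the bay is cannot be seen, so feel for the end and never push or lean on the charger with more than about 20 newtons. Leave the other things on the bench where they are.

Things in the scene. Friction and masses are not known exactly. Their poses are not given: they have to be found in the camera images.
- pack_centre (a point): Centre of the stick battery: plain black upright block 30 mm (its x) by 46 mm (its y) by 140 mm tall (its z, up), about 0.28 kg, ribbed near the top, lower edges stepped in 2 mm. This point is 70 mm above its underside. It goes in either way round (half turn about z). Grip it across 30 or 46 mm, within the top 45 mm.
- pack_nose (a point): Centre of the underside (the contact end) of the stick battery, same axes.
- charger: Bench charger fixed to the bench: grey plastic block 110 mm (x) by 90 mm (y) by 105 mm high; origin under its centre, z up. A steel flap covers the mouth in its top: 47 x 47 mm, 2.5 mm thick, about 2 mm below the top, hinged along the mouth's +x edge (a round bar on the top marks the hinge). It swings down into the bay.
- mouth (a point): Centre of the mouth, level with the charger's top (105 mm above the bench), charger axes. The mouth is 50 mm in x by 51 mm in y; its rims are chamfered 5 mm at 45 degrees on the -x and both y sides. The bay walls go straight down, but from 58 mm below the top a ledge on the +x side narrows the bay to 33.5 mm in x, next to its -x wall.
- bay (a point): Where the battery's axis passes the charger's top when it is in the bay (charger axes): against the -x wall, its 30 mm side along x, its 46 mm side along y (play 3.5 mm in x, 5 mm in y in all). Fully home, the battery stands 58 to 74 mm proud of the charger's top.
- flap (a joint): Flap angle, rad: 0 shut (level), grows as it is pushed down into the bay, limit 1.45. Its spring shuts it with 0.06 N m at 0, plus 0.04 N m per rad: some 4 N up on the battery's end, later about 2 N sideways (to charger -x) on its face. With the battery inside it leans on it at about 1.1 to 1.2 rad.
- carriage (a joint): Travel of the contact carriage in the bay, m: 0 up (at the start), 0.010 down at its end. It meets the battery's end 56 to 72 mm below the charger's top (differs each time, unseen), then moves 10 mm against 5 N of friction and stays where pushed; then it bears on a springy stop: 8 N, plus 5 N per mm, solid after 6 mm, on which it springs back when let go.
- can: Bystander: upright spray can, 56 mm across, 150 mm tall, origin under its centre. It may have changed places with the battery.
- slide_pack: Bystander: wide, low slide-on battery, 75 x 110 x 63 mm, origin under its centre; not the one to charge.
- driver: Bystander: cordless driver lying on its side, about 190 x 170 x 54 mm, origin below its barrel.
- mug: Bystander: white mug, 80 mm across, 90 mm tall, origin under its centre.
- tape: Bystander: roll of tape lying flat, 90 mm across, 22 mm high.
- wrench: Bystander: wrench lying flat near the robot.
- plug: Bystander: spark plug standing upright, 22 mm across, 70 mm tall.
Not all that is in view belongs to the job. What is shaped like the part that bears pack_centre but green or pink is not meant. Leave any brown look-alike of the charger alone.

How it is judged:
By the outcome, as a careful person would: the job done as asked, in the order asked, and still so for the second after the job is handed in, with the robot touching nothing.
It also fails if it takes over 64 s, if anything falls off the work surface, if the arm or the gripper's body presses on something with over 40 N, if the wrist force passes 120 N, or if a joint passes its speed limit or range.

ROBOT

A 7-joint arm with a two-finger parallel gripper is mounted at the origin on the work surface. World frame = base frame: x ahead of the robot, y to its left, z up, the work surface at z = 0. Lengths are in mm, angles in rad, forces in N, time in s.
With the tool pointing down it reaches from about 400 to 850 mm from the base axis. Payload 6.9 kg.
Tool frame: the origin (TCP) lies on the centre line of the jaws, within the pads' length; the fingertips stand 19 mm ahead of it and the grasp point (between the pads) is the TCP; y points along the fingers, x is the direction in which the jaws open and shut, and the axes are right-handed (so a half turn about y gives the same grasp; the last joint's range is limited). The gripper opens to 85 mm and grips with 20 to 120 N. Pads are 22 mm wide; open, the fingers measure 114 mm over their backs; the gripper's body (76 mm by 85 mm) begins 54 mm behind the grasp point. The pads swing forward as they close: fully open they stand 13 mm farther back than shut.
Start: joints at [-1.097, 0.507, -0.238, 1.5, 0.126, 1.149, -0.155], TCP at [225.328, 582.957, 250.275] pointing down, gripper open.
Joint ranges: [-3.08, 3.08], [-0.24, 2.05], [-1.43, 1.35], [0, 2.5], [-1.52, 4.66], [0.17, 1.96], [-2.89, 2.89]. Speed limits (rad/s): [2.39, 2.39, 3.14, 3.14, 3.14, 3.14, 3.14].

INTERFACE

Orientations are given as a 3x3 rotation matrix whose columns are the frame's x, y, z axes.
In Python, from rig import sensors, camera, order, finder gives the robot as it stands.
- The arm moves only by the tool jog_arm, never from a script. Its argument "motion" is a list of rows, each an object with "delta_pos": the shift along the tool's x, y, z in cm, a list of three; "twist": the turn about the tool's y in rad. A call has 1 to 8 rows; each row is the pose to reach, as a shift and turn from the pose commanded when the call began, along the tool's axes at that moment; what a row does not reach only later rows make up. A row lasts 1/10 s, in which the tool goes at most 50 mm and 8.59 degrees, less where a joint would pass 70% of its speed; a pose out of reach is approached as far as the arm can. A call with a gripper value outside its range is refused whole. "hand" is the closure in counts, from 0 (fully open) to 255 (shut), set as the call begins (left out, the last holds). The fingers move at their own pace and stop on an object; "grip_force" is the grip in N (left out, the last holds). Time passes only in rows, so rows that repeat a pose let the fingers close. It gives the time, the measured TCP pose, the force and the opening at its end, in the units of the state.
- sensors.observe(): the state, without advancing time (a new reading comes with each control period).
- camera(name): name is "scene" or "top" or "wrist"; returns a dict with "img" (400x640x3 uint8, red, green, blue), "range_z" (400x640 float32, mm along the optical axis (not along the pixel's ray), 0 where there is no reading), "fx", "fy", "cx", "cy" (pixels), "world_from_camera" (4x4, takes a point from camera to world coordinates); the wrist camera has in their place "tool_from_camera" (4x4, takes a point from camera to tool coordinates, whose origin is the TCP and whose axes are the tool frame's). Camera axes: x right, y down, z forward; pixel columns grow to the right and rows downward; lengths in mm; the calibration is good to about 2 mm. A picture is of the moment at which its call begins: read the wrist's pose just before it.
- order.sign_off(): hands the job in, once; it reports no verdict.
Trained networks look in the newest picture that a camera, given by its name, has taken for a name from the list of things; names that differ only in an ending like _2 or _b are one class to them, and where a whole thing is asked for, a point or a joint stands for the part that bears it (a point fixed in the world has none). Each returns a list of dicts, best first, with "p" (0 to 1); they miss things now and then, are a little off and sometimes report something else, mostly with a low value. They report only what shows in the picture. A call takes as long as a camera call. They do not tell look-alikes from the thing itself.
- finder.masks_of(camera, query): "mask" (400x640 bool, what is visible of it).
- finder.landmark_of(camera, query): "xyz" ([x, y, z] in mm, in world coordinates, good to about 4 mm: a listed point, or the origin of a listed thing).
The state is a dict: "time": time; "joints": joint angles; "dq": joint speeds; "effort": joint torques, N m; "ee_pos": TCP position; "eef_rot": TCP orientation; "ft_force": force on the tool from outside, world axes, zero at the start; "wrist_torque": the same for the moment, N m; "gripper_width": finger opening in mm.
Only numpy, scipy, OpenCV 4.12 (cv2) and the standard library are available. Lean on these libraries where they do the work, as an engineer would, in place of code of your own. Each camera call takes 0.05 s, during which the arm holds its last target. There are 200 camera calls.

## Working session

There is one attempt and no reset: what is moved stays moved. The work goes in short steps, Python scripts to look and compute and a tool call to move; the robot and the scene stay as the last step left them, time stands still between calls to the robot, and variables do not carry over. Pictures are saved under pics/ and viewed, about 8 in all and at most 12, crops included, and the job is handed in when it is done.

Besides the shell and the picture viewer there is one more tool, called after ">>>" as name(argument=value, ...) on one line, values as JSON. jog_arm: Moves the arm, as the interface text tells. Its arguments: {"type":"object","properties":{"motion":{"type":"array"},"hand":{"type":"number"},"grip_force":{"type":"number"}},"required":["motion"]}

```bash
mkdir -p pics; ls; python3 - <<'E'
from rig import sensors,camera,order,finder
import cv2,numpy as np
s=sensors.observe(); print(s['time'],np.round(s['ee_pos'],1),np.round(s['eef_rot'],3).tolist(),s['gripper_width'])
ims=[]
for n in('scene','top'):
    c=camera(n); ims.append(c['img'])
    np.savez(n+'.npz',**c)
    for q in('pack_centre','charger','mouth','bay','can'):
        print(n,q,[(round(d['p'],2),np.round(d['xyz']).tolist()) for d in finder.landmark_of(n,q)[:4]])
cv2.imwrite('pics/a.png',ims[0][:,:,::-1]);cv2.imwrite('pics/b.png',ims[1][:,:,::-1])
E
```

```text
pics
0.0 [225.2 582.5 249.4] [[0.36, -0.001, -0.933], [0.933, -0.002, 0.36], [-0.002, -1.0, -0.0]] 85.21052130856039
scene pack_centre [(0.9, [718.0, -136.0, 74.0]), (0.74, [625.0, -190.0, 68.0]), (0.61, [706.0, -225.0, 70.0])]
scene charger [(0.96, [331.0, -261.0, -2.0]), (0.74, [510.0, 100.0, 3.0]), (0.64, [251.0, 232.0, -1.0])]
scene mouth [(0.72, [251.0, 236.0, 104.0]), (0.62, [334.0, -254.0, 103.0]), (0.57, [514.0, 98.0, 105.0])]
scene bay [(0.81, [239.0, 232.0, 104.0]), (0.77, [503.0, 94.0, 105.0]), (0.66, [320.0, -265.0, 106.0])]
scene can [(0.84, [494.0, -234.0, 2.0])]
top pack_centre [(0.68, [716.0, -138.0, 69.0]), (0.51, [623.0, -193.0, 68.0]), (0.51, [708.0, -226.0, 71.0])]
top charger [(0.73, [512.0, 95.0, 1.0]), (0.69, [327.0, -258.0, 3.0]), (0.64, [249.0, 234.0, 1.0])]
top mouth [(0.95, [512.0, 96.0, 101.0]), (0.82, [247.0, 235.0, 104.0]), (0.73, [328.0, -258.0, 104.0])]
top bay [(0.77, [507.0, 93.0, 105.0]), (0.7, [323.0, -260.0, 103.0]), (0.59, [243.0, 233.0, 104.0])]
top can [(0.71, [490.0, -234.0, -1.0])]
```

View pics/a.png

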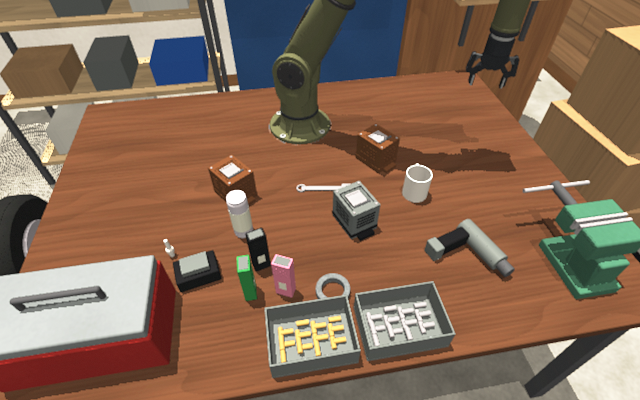

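View pics/b.png

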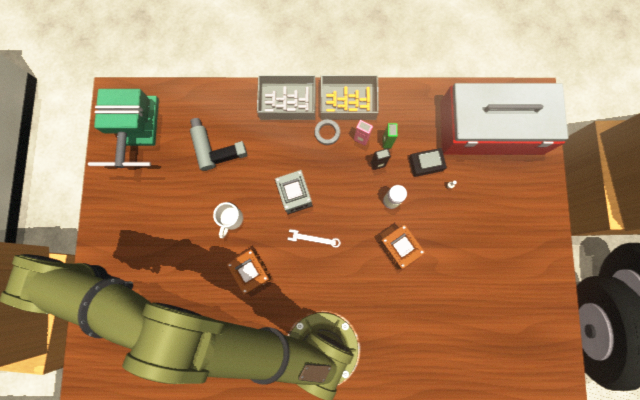

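The scene picture (a) shows the black pack at about (258,250), green and pink look-alikes at (246,277) and (284,275), and the grey charger at (357,208). The top picture (b) shows the pack at (381,159) and the charger at (293,191). Next I'll measure yaw and centre from depth.

```bash
cat > h.py <<'E'
import numpy as np,cv2
def cloud(c,T):
    v,u=np.mgrid[0:400,0:640]; z=c['range_z'].astype(float)
    P=np.stack([(u-c['cx'])/c['fx']*z,(v-c['cy'])/c['fy']*z,z,np.ones_like(z)],-1)@np.asarray(T).T
    P=P[...,:3]; P[z<=0]=np.nan; return P
E
python3 - <<'E'
from h import *
for n in('scene','top'):
    c=np.load(n+'.npz'); P=cloud(c,c['world_from_camera'])
    for nm,(x,y),r,z0,z1 in(('pack',(624,-191),45,130,150),('packlow',(624,-191),38,25,150),('chg',(511,97),90,95,125),('bar',(511,97),90,108,130)):
        m=(np.hypot(P[...,0]-x,P[...,1]-y)<r)&(P[...,2]>z0)&(P[...,2]<z1)
        q=P[m]
        if len(q)<5: print(n,nm,len(q));continue
        print(n,nm,len(q),cv2.minAreaRect(q[:,:2].astype(np.float32)),q.mean(0).round(1),np.percentile(q[:,2],[5,50,95]).round(1))
a=cv2.imread('pics/b.png')[165:220,265:325]; b=cv2.imread('pics/a.png')[170:245,320:395]
r=lambda i:cv2.resize(i,(400,400),interpolation=cv2.INTER_CUBIC)
cv2.imwrite('pics/c.png',np.hstack([r(a),r(b)]))
E
```

```text
scene pack 220 ((623.0335083007812, -192.71107482910156), (31.613487243652344, 45.974525451660156), 16.968109130859375) [ 626.4 -192.3  140.3] [132.6 141.1 144.2]
scene packlow 676 ((623.7784423828125, -192.6757354736328), (33.13130187988281, 46.145225524902344), 17.612606048583984) [ 632.8 -191.5   99.5] [ 34.2 104.8 142.8]
scene chg 1000 ((511.9201354980469, 96.65422058105469), (113.16753387451172, 92.56165313720703), 19.03238296508789) [516.3  96.1 105.6] [ 99.7 106.  109.3]
scene bar 144 ((513.1624145507812, 96.06669616699219), (111.33942413330078, 90.67679595947266), 19.184391021728516) [523.  101.3 109.3] [108.1 109.  111.2]
top pack 142 ((622.386474609375, -190.8373260498047), (30.97014617919922, 45.596885681152344), 18.420787811279297) [ 621.6 -190.5  140.7] [134.1 141.1 145.9]
top packlow 273 ((621.966064453125, -190.55113220214844), (31.158226013183594, 47.367942810058594), 16.29613494873047) [ 616.7 -188.2  111.9] [ 40.  133.6 144.9]
top chg 908 ((511.9572448730469, 98.49006652832031), (111.67561340332031, 89.54192352294922), 18.660383224487305) [511.2  98.1 105.9] [100.1 106.1 111.1]
top bar 248 ((511.739501953125, 98.31785583496094), (108.56787109375, 89.35738372802734), 19.38146209716797) [514.2  98.7 109.8] [108.1 109.4 112.4]
```

View pics/c.png

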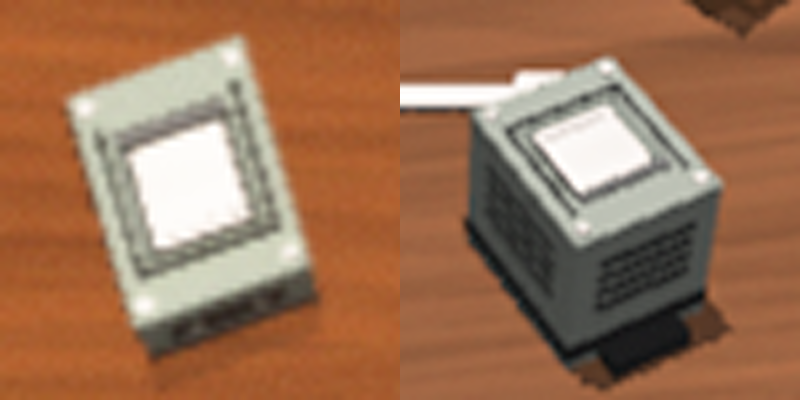

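Picture (c) shows the grey charger with its vents at the y sides. A dark bar lies on the far side of the flap, at (175,125) in the top crop, so the hinge is probably on the world +x side. I'll move above the charger and check this with the wrist camera.

>>> jog_arm(motion=[{"delta_pos":[-2.8,-0.4,-3.5],"twist":0.11},{"delta_pos":[-5.6,-0.8,-7.0],"twist":0.22},{"delta_pos":[-8.4,-1.2,-10.6],"twist":0.33},{"delta_pos":[-11.2,-1.6,-14.1],"twist":0.44},{"delta_pos":[-14.0,-2.0,-17.7],"twist":0.55},{"delta_pos":[-16.8,-2.4,-21.2],"twist":0.66},{"delta_pos":[-19.6,-2.8,-24.8],"twist":0.77},{"delta_pos":[-22.4,-3.2,-28.3],"twist":0.87}], hand=0, grip_force=60)

```text
time: 1.4
ee_pos: [409.3, 270.3, 282.8]
eef_rot: [[0.947, 0.001, -0.322], [0.322, 0.001, 0.947], [0.001, -1.0, 0.0]]
ft_force: [0.3, 1.0, -0.2]
gripper_width: 85.7
```

>>> jog_arm(motion=[{"delta_pos":[0.6,-0.4,-4.0]},{"delta_pos":[1.2,-0.8,-8.0]},{"delta_pos":[1.8,-1.2,-12.0]},{"delta_pos":[2.4,-1.6,-16.0]},{"delta_pos":[3.0,-1.8,-19.3]},{"delta_pos":[3.0,-1.8,-19.3]},{"delta_pos":[3.0,-1.8,-19.3]}])

```text
validation failed for argument at $.mo...
```

```bash
cat >> h.py <<'E'
def wrist():
    from rig import sensors,camera
    s=sensors.observe(); c=camera('wrist')
    T=np.eye(4); T[:3,:3]=s['eef_rot']; T[:3,3]=s['ee_pos']
    return s,c,cloud(c,T@np.asarray(c['tool_from_camera']))
E
python3 - <<'E'
from h import *
from rig import finder
s,c,P=wrist()
print(s['ee_pos'],s['joints'],np.degrees(np.arctan2(s['eef_rot'][1][0],s['eef_rot'][0][0])))
for q in('mouth','bay'): print(q,[(round(d['p'],2),np.round(d['xyz']).tolist()) for d in finder.landmark_of('wrist',q)[:3]])
m=(np.hypot(P[...,0]-511,P[...,1]-97)<75)&(P[...,2]>90)&(P[...,2]<125)
q=P[m]; print(len(q),cv2.minAreaRect(q[:,:2].astype(np.float32)))
a=np.radians(19); d=q[:,:2]-[512,97.5]
l=np.c_[d@[np.cos(a),np.sin(a)],d@[-np.sin(a),np.cos(a)],q[:,2]]
for x0 in range(-56,57,4):
    k=l[(abs(l[:,0]-x0)<2)&(abs(l[:,1])<15)]
    if len(k): print(x0,k[:,2].mean().round(1),end='; ')
print()
for y0 in range(-48,49,4):
    k=l[(abs(l[:,1]-y0)<2)&(abs(l[:,0])<12)]
    if len(k): print(y0,k[:,2].mean().round(1),end='; ')
cv2.imwrite('pics/d.png',c['img'][:,:,::-1])
E
```

```text
[409.29291581 270.31793442 282.8264194 ] [-0.66879656  0.26624193  0.04636055  1.79166524 -0.01388379  1.08305608
 -0.2901027 ] 18.76260370827454
mouth [(0.8, [511.0, 97.0, 105.0]), (0.58, [248.0, 237.0, 108.0])]
bay [(0.92, [244.0, 231.0, 103.0]), (0.84, [504.0, 95.0, 110.0])]
3669 ((508.3728332519531, 104.6502685546875), (110.1142807006836, 77.89860534667969), 18.385618209838867)
-56 104.9; -52 104.9; -48 105.0; -44 104.9; -40 105.0; -36 105.3; -32 104.6; -28 101.6; -24 103.6; -20 104.2; -16 103.2; -12 103.3; -8 103.2; -4 103.1; 0 103.1; 4 103.2; 8 103.2; 12 103.2; 16 103.1; 20 103.1; 24 104.0; 28 108.6; 32 105.3; 36 105.1; 40 104.8; 44 105.0; 48 104.9; 52 104.9; 
-8 103.0; -4 103.4; 0 103.2; 4 103.1; 8 103.0; 12 103.2; 16 103.1; 20 103.3; 24 102.9; 28 103.2; 32 105.0; 36 105.3; 40 104.8; 44 99.6; 48 99.7;
```

View pics/d.png

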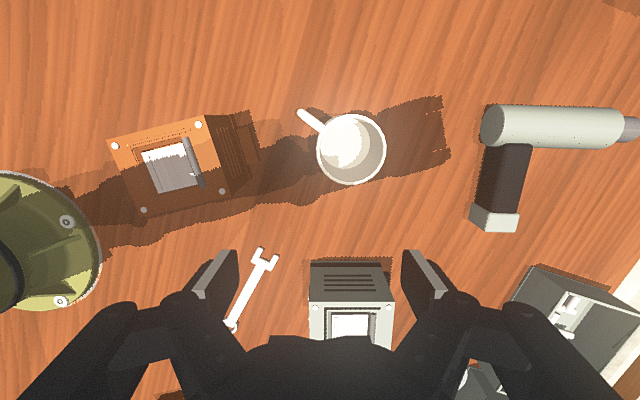

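The wrist picture (d) shows the mug at (350,150), brown look-alikes, and the grey charger at the bottom, (350,310). The move was refused because every row needs a twist value. The depth profile puts the hinge bar on the +x (yaw 19°) side. I'll go on to the pack.

>>> jog_arm(motion=[{"delta_pos":[0.6,0.2,-4.5],"twist":0},{"delta_pos":[1.2,0.4,-9.0],"twist":0},{"delta_pos":[1.8,0.6,-13.5],"twist":0},{"delta_pos":[2.4,0.8,-18.0],"twist":0},{"delta_pos":[3.0,1.0,-22.5],"twist":0},{"delta_pos":[3.6,1.2,-27.0],"twist":0},{"delta_pos":[4.2,1.4,-31.5],"twist":0},{"delta_pos":[4.8,1.6,-36.0],"twist":0}])

```text
time: 2.35
ee_pos: [572.1, -52.5, 266.1]
eef_rot: [[0.944, 0.0, -0.329], [0.329, 0.001, 0.944], [0.0, -1.0, 0.001]]
ft_force: [0.7, 0.0, 0.1]
gripper_width: 85.3
```

>>> jog_arm(motion=[{"delta_pos":[0.3,0.3,-3.5],"twist":0.01},{"delta_pos":[0.6,0.6,-6.5],"twist":0.02},{"delta_pos":[0.6,0.6,-6.5],"twist":0.02},{"delta_pos":[0.6,0.6,-6.5],"twist":0.02},{"delta_pos":[0.6,0.6,-6.5],"twist":0.02}])

```text
time: 2.85
ee_pos: [598.2, -109.9, 260.2]
eef_rot: [[0.951, -0.0, -0.31], [0.31, 0.001, 0.951], [0.0, -1.0, 0.001]]
ft_force: [-0.4, -0.3, -0.1]
gripper_width: 84.9
```

```bash
python3 - <<'E'
from h import *
s,c,P=wrist(); R=np.array(s['eef_rot'])
print(s['ee_pos'],s['ft_force'],np.degrees(np.arctan2(R[1,0],R[0,0])))
m=(np.hypot(P[...,0]-623,P[...,1]+191)<40)&(P[...,2]>125)&(P[...,2]<150)
q=P[m]; r=cv2.minAreaRect(q[:,:2].astype(np.float32)); print(len(q),r,np.median(q[:,2]))
d=np.array([r[0][0],r[0][1],115])-s['ee_pos']; print('tool delta cm',R.T@d/10)
cv2.imwrite('pics/e.png',c['img'][:,:,::-1])
E
```

```text
[ 598.16952387 -109.9307063   260.15944732] [-0.44176913 -0.28771196 -0.06854774] 18.046165177163235
1355 ((622.1029052734375, -191.24942016601562), (29.992773056030273, 46.965999603271484), 16.511367797851562) 139.96173603123253
tool delta cm [-0.24580959 14.50396565 -8.49368055]
```

View pics/e.png

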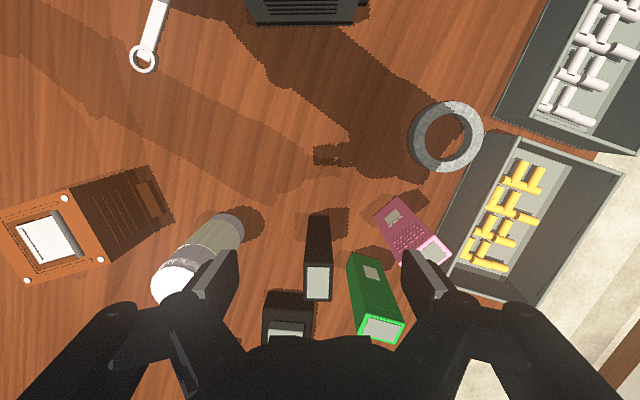

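Wrist picture (e) shows the black pack at (318,280), the green one at (380,325) and the pink one at (430,250). The pack's right side is clear. I'll half close the jaws to about 60 mm, move over the pack and descend.

>>> jog_arm(motion=[{"delta_pos":[-0.1,0,-4.2],"twist":0.013},{"delta_pos":[-0.25,0,-8.5],"twist":0.027},{"delta_pos":[-0.25,0,-8.5],"twist":0.027},{"delta_pos":[-0.25,2,-8.5],"twist":0.027},{"delta_pos":[-0.25,5,-8.5],"twist":0.027},{"delta_pos":[-0.25,8,-8.5],"twist":0.027},{"delta_pos":[-0.25,8,-8.5],"twist":0.027}], hand=75)

```text
time: 3.6
ee_pos: [619.8, -191.0, 176.6]
eef_rot: [[0.959, -0.007, -0.283], [0.283, 0.003, 0.959], [-0.006, -1.0, 0.005]]
ft_force: [-0.3, 0.2, 0.2]
gripper_width: 60.1
```

```bash
python3 - <<'E'
from h import *
s,c,P=wrist(); R=np.array(s['eef_rot'])
print(s['ee_pos'],s['gripper_width'],s['ft_force'],np.degrees(np.arctan2(R[1,0],R[0,0])))
m=(np.hypot(P[...,0]-622,P[...,1]+191)<40)&(P[...,2]>130)&(P[...,2]<150)
q=P[m]; 
if len(q)>50: r=cv2.minAreaRect(q[:,:2].astype(np.float32)); print(len(q),r)
print('tool delta cm',R.T@(np.array([622.2,-191.3,120])-s['ee_pos'])/10)
E
```

```text
[ 619.78531831 -191.03773069  176.59435816] 60.1279570026427 [-0.27826467  0.20857408  0.24367359] 16.46326366891422
3255 ((622.1630249023438, -191.35728454589844), (29.996593475341797, 46.096229553222656), 16.495546340942383)
tool delta cm [ 0.25638569  5.65755915 -0.12041317]
```

>>> jog_arm(motion=[{"delta_pos":[0.1,1.5,-0.05],"twist":0},{"delta_pos":[0.2,3,-0.1],"twist":0},{"delta_pos":[0.2,4.5,-0.1],"twist":0},{"delta_pos":[0.2,5.7,-0.1],"twist":0},{"delta_pos":[0.2,5.7,-0.1],"twist":0},{"delta_pos":[0.2,5.7,-0.1],"twist":0},{"delta_pos":[0.2,5.7,-0.1],"twist":0}])

```text
time: 4.35
ee_pos: [624.7, -194.4, 124.6]
eef_rot: [[0.96, 0.002, -0.281], [0.281, -0.001, 0.96], [0.002, -1.0, -0.001]]
ft_force: [-0.2, 0.2, 1.0]
gripper_width: 60.0
```

>>> jog_arm(motion=[{"delta_pos":[-0.15,0.4,0.35],"twist":0},{"delta_pos":[-0.15,0.4,0.35],"twist":0},{"delta_pos":[-0.15,0.4,0.35],"twist":0},{"delta_pos":[-0.15,0.4,0.35],"twist":0}])

```text
time: 4.75
ee_pos: [621.6, -191.4, 119.4]
eef_rot: [[0.96, 0.0, -0.281], [0.281, -0.0, 0.96], [0.0, -1.0, -0.0]]
ft_force: [0.2, -0.6, 0.7]
gripper_width: 60.2
```

>>> jog_arm(motion=[{"delta_pos":[0,0,0],"twist":0},{"delta_pos":[0,0,0],"twist":0},{"delta_pos":[0,0,0],"twist":0},{"delta_pos":[0,0,0],"twist":0},{"delta_pos":[0,0,0],"twist":0},{"delta_pos":[0,0,0],"twist":0},{"delta_pos":[0,0,0],"twist":0}], hand=255, grip_force=70)

```text
time: 5.45
ee_pos: [622.0, -191.4, 119.5]
eef_rot: [[0.96, 0.001, -0.281], [0.281, -0.0, 0.96], [0.001, -1.0, -0.0]]
ft_force: [1.8, -0.2, 1.4]
gripper_width: 28.9
```

>>> jog_arm(motion=[{"delta_pos":[0,-2,0],"twist":0},{"delta_pos":[0,-5,0],"twist":0},{"delta_pos":[0,-8.5,0],"twist":0},{"delta_pos":[0,-12,0],"twist":0},{"delta_pos":[0,-14,0],"twist":0},{"delta_pos":[-0.3,-14,3],"twist":-0.01},{"delta_pos":[-0.7,-14,7],"twist":-0.02},{"delta_pos":[-1.2,-14,11],"twist":-0.045}])

```text
time: 6.25
ee_pos: [577.5, -88.3, 258.1]
eef_rot: [[0.946, -0.003, -0.323], [0.323, 0.0, 0.946], [-0.003, -1.0, 0.001]]
ft_force: [1.2, 1.4, -3.3]
gripper_width: 28.7
```

>>> jog_arm(motion=[{"delta_pos":[0,0,4],"twist":0},{"delta_pos":[-0.3,0,8],"twist":0},{"delta_pos":[-0.6,0,12],"twist":0},{"delta_pos":[-0.9,0,15],"twist":0},{"delta_pos":[-1.1,0,17],"twist":0},{"delta_pos":[-1.1,0,17],"twist":0},{"delta_pos":[-1.1,0,17],"twist":0},{"delta_pos":[-1.1,0,17],"twist":0}])

```text
time: 7.05
ee_pos: [513.6, 66.9, 258.9]
eef_rot: [[0.947, -0.001, -0.323], [0.323, -0.001, 0.947], [-0.001, -1.0, -0.001]]
ft_force: [0.1, 0.1, -3.5]
gripper_width: 29.3
```

```bash
cat > m.py <<'E'
from h import *
from rig import camera,sensors
s,c,P=wrist(); R=np.array(s['eef_rot'])
print(s['time'],s['ee_pos'].round(1) if hasattr(s['ee_pos'],'round') else s['ee_pos'],s['gripper_width'],s['ft_force'],np.degrees(np.arctan2(R[1,0],R[0,0])))
t=camera('top'); Q=cloud(t,t['world_from_camera'])
for nm,p in(('wrist',P),('top',Q)):
    m=(np.hypot(p[...,0]-511,p[...,1]-97)<75)&(p[...,2]>100)&(p[...,2]<112)
    q=p[m]; print(nm,len(q),cv2.minAreaRect(q[:,:2].astype(np.float32)))
a=np.radians(18.9); B=np.array([512,97.5])-8.25*np.array([np.cos(a),np.sin(a)])
print('tool delta cm to bay, TCP z225',R.T@(np.array([*B,225])-s['ee_pos'])/10)
import sys
cv2.imwrite(sys.argv[1],np.vstack([c['img'],])[:,:,::-1])
E
python3 m.py pics/f.png
```

```text
7.05 [513.6  66.9 258.9] 29.286472441625644 [ 0.10788022  0.06892029 -3.52346582] 18.824479393338024
wrist 8526 ((510.769287109375, 97.39100646972656), (110.37339782714844, 89.89715576171875), 18.821617126464844)
top 0 ((0.0, 0.0), (0.0, 0.0), 0.0)
tool delta cm to bay, TCP z225 [0.01772646 3.38870736 2.94671982]
```

View pics/f.png

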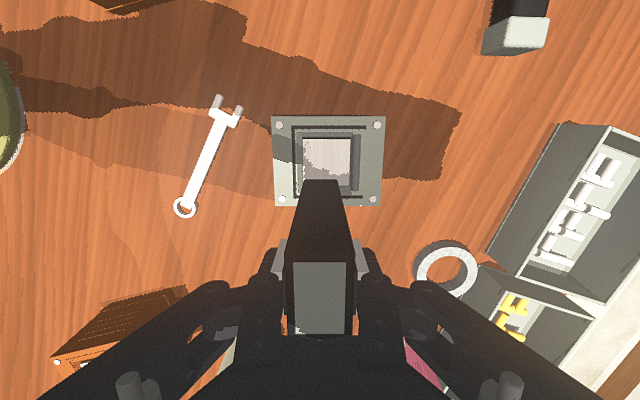

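Wrist picture (f) shows the charger at (328,160) with its hinge bar on the right (+x) at (355,165). The pack hangs straight at (320,250). Next: align over the bay and lower to just above the flap.

>>> jog_arm(motion=[{"delta_pos":[-0.13,0,1.5],"twist":0},{"delta_pos":[-0.13,0,2.95],"twist":0},{"delta_pos":[-0.13,0,2.95],"twist":0},{"delta_pos":[-0.13,1.2,2.95],"twist":0},{"delta_pos":[-0.13,2.4,2.95],"twist":0},{"delta_pos":[-0.13,2.4,2.95],"twist":0},{"delta_pos":[-0.13,2.4,2.95],"twist":0},{"delta_pos":[-0.13,2.4,2.95],"twist":0}])

```text
time: 7.95
ee_pos: [503.4, 95.1, 235.9]
eef_rot: [[0.946, 0.001, -0.323], [0.323, 0.0, 0.946], [0.001, -1.0, -0.0]]
ft_force: [-0.4, -0.1, -2.6]
gripper_width: 29.0
```

```bash
python3 m.py pics/g.png; python3 - <<'E'
import cv2
a=cv2.imread('pics/g.png')[130:350,200:440]; cv2.imwrite('pics/g2.png',cv2.resize(a,None,fx=2.5,fy=2.5))
E
```

```text
7.95 [503.4  95.1 235.9] 29.01886496433144 [-0.40017425 -0.1052343  -2.63306552] 18.862151964377876
wrist 7213 ((510.8948669433594, 97.39540100097656), (110.37666320800781, 91.02194213867188), 18.691526412963867)
top 98 ((514.8968505859375, 57.23215866088867), (92.34717559814453, 18.4450740814209), 11.67057991027832)
tool delta cm to bay, TCP z225 [ 0.06342914  1.08743674 -0.05571713]
```

View pics/g2.png

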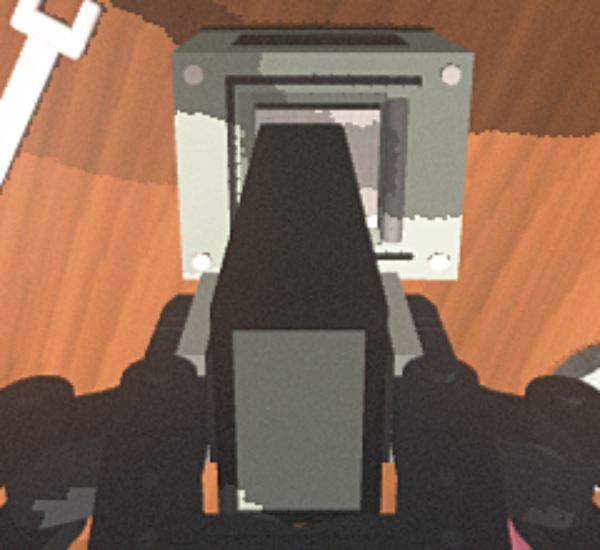

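Picture (g2) shows the nose's left edge at x≈260 px, inside the mouth's −x edge at ≈250, with the hinge bar at 395 and free. I'll descend in small steps and watch the force.

>>> jog_arm(motion=[{"delta_pos":[0,0.3,0],"twist":0},{"delta_pos":[0,0.6,0],"twist":0},{"delta_pos":[0,0.9,0],"twist":0},{"delta_pos":[0,1.2,0],"twist":0},{"delta_pos":[0,1.5,0],"twist":0},{"delta_pos":[0,1.8,0],"twist":0},{"delta_pos":[0,1.8,0],"twist":0}])

```text
time: 8.75
ee_pos: [503.0, 95.7, 217.2]
eef_rot: [[0.946, 0.0, -0.324], [0.324, 0.0, 0.946], [0.0, -1.0, -0.0]]
ft_force: [-0.9, -0.1, 0.3]
gripper_width: 29.8
```

Flap force is about 3–4 N over baseline, as expected. Continuing.

>>> jog_arm(motion=[{"delta_pos":[0,0.3,0],"twist":0},{"delta_pos":[0,0.6,0],"twist":0},{"delta_pos":[0,0.9,0],"twist":0},{"delta_pos":[0,1.2,0],"twist":0},{"delta_pos":[0,1.2,0],"twist":0}])

```text
time: 9.25
ee_pos: [502.3, 95.4, 204.6]
eef_rot: [[0.946, -0.002, -0.324], [0.324, -0.001, 0.946], [-0.002, -1.0, 0.0]]
ft_force: [-1.2, -0.1, -0.3]
gripper_width: 29.3
```

>>> jog_arm(motion=[{"delta_pos":[0,0.3,0],"twist":0},{"delta_pos":[0,0.6,0],"twist":0},{"delta_pos":[0,0.9,0],"twist":0},{"delta_pos":[0,1.2,0],"twist":0},{"delta_pos":[0,1.2,0],"twist":0}])

```text
time: 9.75
ee_pos: [502.2, 95.4, 192.6]
eef_rot: [[0.946, -0.002, -0.324], [0.324, -0.001, 0.946], [-0.002, -1.0, 0.0]]
ft_force: [-2.7, -1.0, -1.6]
gripper_width: 28.9
```

>>> jog_arm(motion=[{"delta_pos":[0,0.3,0],"twist":0},{"delta_pos":[0,0.6,0],"twist":0},{"delta_pos":[0,0.9,0],"twist":0},{"delta_pos":[0,1.2,0],"twist":0},{"delta_pos":[0,1.5,0],"twist":0},{"delta_pos":[0,1.8,0],"twist":0},{"delta_pos":[0,1.8,0],"twist":0},{"delta_pos":[0,1.8,0],"twist":0}])

```text
time: 10.55
ee_pos: [502.3, 95.4, 174.8]
eef_rot: [[0.946, -0.002, -0.324], [0.324, -0.0, 0.946], [-0.002, -1.0, 0.0]]
ft_force: [-2.7, -1.3, -4.4]
gripper_width: 29.1
```

>>> jog_arm(motion=[{"delta_pos":[0,0.1,0],"twist":0},{"delta_pos":[0,0.2,0],"twist":0},{"delta_pos":[0,0.3,0],"twist":0},{"delta_pos":[0,0.4,0],"twist":0},{"delta_pos":[0,0.4,0],"twist":0}])

```text
time: 11.05
ee_pos: [502.7, 95.5, 171.1]
eef_rot: [[0.946, -0.001, -0.324], [0.324, -0.0, 0.946], [-0.001, -1.0, 0.0]]
ft_force: [-2.0, 0.1, -1.9]
gripper_width: 29.4
```

>>> jog_arm(motion=[{"delta_pos":[0,0.1,0],"twist":0},{"delta_pos":[0,0.2,0],"twist":0},{"delta_pos":[0,0.3,0],"twist":0},{"delta_pos":[0,0.3,0],"twist":0}])

```text
time: 11.45
ee_pos: [502.7, 95.6, 168.1]
eef_rot: [[0.946, -0.0, -0.324], [0.324, -0.0, 0.946], [-0.0, -1.0, 0.0]]
ft_force: [-1.7, -0.5, -2.9]
gripper_width: 29.4
```

>>> jog_arm(motion=[{"delta_pos":[0,0.1,0],"twist":0},{"delta_pos":[0,0.2,0],"twist":0},{"delta_pos":[0,0.3,0],"twist":0},{"delta_pos":[0,0.3,0],"twist":0}])

```text
time: 11.85
ee_pos: [502.8, 95.6, 165.1]
eef_rot: [[0.946, -0.0, -0.324], [0.324, -0.0, 0.946], [-0.0, -1.0, 0.0]]
ft_force: [-0.7, -0.3, -2.9]
gripper_width: 29.3
```

Depth is about 59 mm with no contact, so the nose is past the ledge. Feeling on.

>>> jog_arm(motion=[{"delta_pos":[0,0.1,0],"twist":0},{"delta_pos":[0,0.2,0],"twist":0},{"delta_pos":[0,0.3,0],"twist":0},{"delta_pos":[0,0.3,0],"twist":0}])

```text
time: 12.25
ee_pos: [502.7, 95.6, 162.1]
eef_rot: [[0.946, -0.0, -0.324], [0.324, -0.0, 0.946], [-0.0, -1.0, 0.0]]
ft_force: [-1.6, -1.0, -2.8]
gripper_width: 29.4
```

>>> jog_arm(motion=[{"delta_pos":[0,0.1,0],"twist":0},{"delta_pos":[0,0.2,0],"twist":0},{"delta_pos":[0,0.3,0],"twist":0},{"delta_pos":[0,0.3,0],"twist":0}])

```text
time: 12.65
ee_pos: [502.8, 95.6, 159.1]
eef_rot: [[0.946, -0.0, -0.324], [0.324, -0.0, 0.946], [-0.0, -1.0, 0.0]]
ft_force: [-1.5, -0.9, -2.8]
gripper_width: 29.2
```

>>> jog_arm(motion=[{"delta_pos":[0,0.1,0],"twist":0},{"delta_pos":[0,0.2,0],"twist":0},{"delta_pos":[0,0.3,0],"twist":0},{"delta_pos":[0,0.3,0],"twist":0}])

```text
time: 13.05
ee_pos: [502.9, 95.6, 156.4]
eef_rot: [[0.946, 0.0, -0.324], [0.324, 0.0, 0.946], [0.0, -1.0, -0.0]]
ft_force: [-1.7, -0.6, -0.9]
gripper_width: 29.4
```

>>> jog_arm(motion=[{"delta_pos":[0,0.1,0],"twist":0},{"delta_pos":[0,0.2,0],"twist":0},{"delta_pos":[0,0.3,0],"twist":0},{"delta_pos":[0,0.3,0],"twist":0}])

```text
time: 13.45
ee_pos: [502.9, 95.7, 153.2]
eef_rot: [[0.946, 0.0, -0.324], [0.324, 0.0, 0.946], [0.0, -1.0, -0.0]]
ft_force: [-2.2, -0.0, 1.7]
gripper_width: 29.1
```

Met the carriage at TCP z≈157, about 5 N over baseline. Its end should be near 146–147.

>>> jog_arm(motion=[{"delta_pos":[0,0.1,0],"twist":0},{"delta_pos":[0,0.2,0],"twist":0},{"delta_pos":[0,0.3,0],"twist":0},{"delta_pos":[0,0.3,0],"twist":0}])

```text
time: 13.85
ee_pos: [502.9, 95.6, 150.1]
eef_rot: [[0.946, 0.0, -0.324], [0.324, -0.0, 0.946], [-0.0, -1.0, -0.0]]
ft_force: [-1.6, -0.4, 0.7]
gripper_width: 29.5
```

>>> jog_arm(motion=[{"delta_pos":[0,0.1,0],"twist":0},{"delta_pos":[0,0.2,0],"twist":0},{"delta_pos":[0,0.2,0],"twist":0}])

```text
time: 14.15
ee_pos: [502.9, 95.6, 148.1]
eef_rot: [[0.946, 0.0, -0.324], [0.324, -0.0, 0.946], [-0.0, -1.0, -0.0]]
ft_force: [-2.4, -0.3, 0.4]
gripper_width: 29.2
```

>>> jog_arm(motion=[{"delta_pos":[0,0.1,0],"twist":0},{"delta_pos":[0,0.1,0],"twist":0},{"delta_pos":[0,0.1,0],"twist":0}])

```text
time: 14.45
ee_pos: [502.9, 95.6, 147.2]
eef_rot: [[0.946, 0.0, -0.324], [0.324, -0.0, 0.946], [0.0, -1.0, -0.0]]
ft_force: [-1.5, -0.2, 0.4]
gripper_width: 29.2
```

>>> jog_arm(motion=[{"delta_pos":[0,0.1,0],"twist":0},{"delta_pos":[0,0.1,0],"twist":0},{"delta_pos":[0,0.1,0],"twist":0}])

```text
time: 14.75
ee_pos: [502.9, 95.6, 146.5]
eef_rot: [[0.946, 0.0, -0.324], [0.324, 0.0, 0.946], [0.0, -1.0, 0.0]]
ft_force: [-2.5, -0.5, 4.9]
gripper_width: 29.6
```

>>> jog_arm(motion=[{"delta_pos":[0,0.1,0],"twist":0},{"delta_pos":[0,0.1,0],"twist":0},{"delta_pos":[0,0.1,0],"twist":0}])

```text
time: 15.05
ee_pos: [503.0, 95.6, 145.8]
eef_rot: [[0.946, 0.0, -0.324], [0.324, 0.0, 0.946], [0.0, -1.0, -0.0]]
ft_force: [-2.9, -0.9, 8.0]
gripper_width: 29.2
```

>>> jog_arm(motion=[{"delta_pos":[0,0.05,0],"twist":0},{"delta_pos":[0,0.05,0],"twist":0},{"delta_pos":[0,0.05,0],"twist":0},{"delta_pos":[0,0.05,0],"twist":0}])

```text
time: 15.45
ee_pos: [503.0, 95.6, 145.5]
eef_rot: [[0.946, 0.001, -0.324], [0.324, 0.0, 0.946], [0.001, -1.0, -0.0]]
ft_force: [-4.5, -1.6, 10.6]
gripper_width: 29.4
```

Firm springy stop at about 13 N over baseline, roughly 11 mm after first contact. I'll ease off slightly, then release.

>>> jog_arm(motion=[{"delta_pos":[0,-0.05,0],"twist":0},{"delta_pos":[0,-0.05,0],"twist":0},{"delta_pos":[0,-0.05,0],"twist":0}])

```text
time: 15.75
ee_pos: [503.0, 95.6, 145.8]
eef_rot: [[0.946, 0.001, -0.324], [0.324, 0.0, 0.946], [0.001, -1.0, -0.0]]
ft_force: [-3.2, -1.6, 7.8]
gripper_width: 29.1
```

>>> jog_arm(motion=[{"delta_pos":[0,0,0],"twist":0},{"delta_pos":[0,0,0],"twist":0},{"delta_pos":[0,0,0],"twist":0},{"delta_pos":[0,0,0],"twist":0},{"delta_pos":[0,0,0],"twist":0},{"delta_pos":[0,0,0],"twist":0}], hand=75)

```text
time: 16.35
ee_pos: [502.9, 95.6, 145.2]
eef_rot: [[0.946, 0.0, -0.324], [0.324, -0.0, 0.946], [0.0, -1.0, -0.0]]
ft_force: [-0.1, 0.3, 0.3]
gripper_width: 60.1
```

>>> jog_arm(motion=[{"delta_pos":[0,-2,0],"twist":0},{"delta_pos":[0,-5,0],"twist":0},{"delta_pos":[0,-8,0],"twist":0},{"delta_pos":[0,-11,0],"twist":0},{"delta_pos":[0,-14,0],"twist":0},{"delta_pos":[0,-14,0],"twist":0},{"delta_pos":[0,-14,0],"twist":0}])

```text
time: 17.05
ee_pos: [503.0, 95.6, 285.7]
eef_rot: [[0.946, 0.001, -0.324], [0.324, 0.0, 0.946], [0.001, -1.0, -0.0]]
ft_force: [0.5, 0.2, -0.0]
gripper_width: 59.8
```

```bash
python3 - <<'E'
from h import *
s,c,P=wrist()
print(s['time'],s['ee_pos'],s['ft_force'],s['gripper_width'])
m=(np.hypot(P[...,0]-503,P[...,1]-95)<40)&(P[...,2]>145)&(P[...,2]<220)
q=P[m]; print(len(q),np.percentile(q[:,2],[5,50,95])); zt=np.median(q[:,2]); q=q[abs(q[:,2]-zt)<4]; print(cv2.minAreaRect(q[:,:2].astype(np.float32)),'proud',zt-105)
A=np.c_[q[:,:2]-q[:,:2].mean(0),np.ones(len(q))]; print('tilt',np.linalg.lstsq(A,q[:,2],rcond=None)[0])
cv2.imwrite('pics/h.png',c['img'][:,:,::-1])
E
```

```text
17.05 [503.00266393  95.64819821 285.66004758] [ 0.51157768  0.20297502 -0.01732571] 59.83628566047773
1694 [156.8207802  167.4295259  168.72371962]
((500.0797424316406, 94.37491607666016), (30.114959716796875, 46.37599563598633), 18.31146812438965) proud 62.42952589528329
tilt [ 9.01156100e-04 -1.04091028e-02  1.67440807e+02]
```

View pics/h.png

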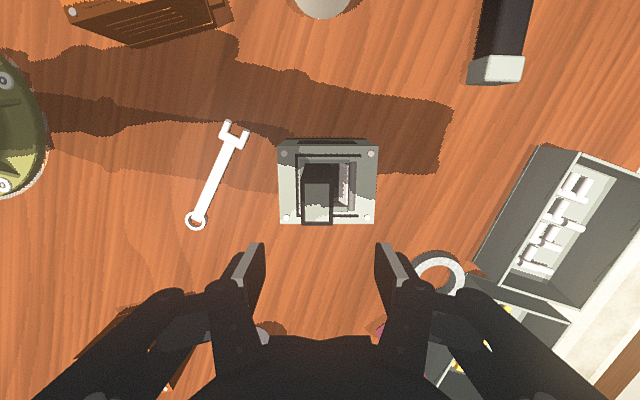

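Picture (h) shows the pack standing upright in the charger at (317,195), with the gripper clear. The top stands 62 mm proud, within the 58–74 mm range.

```bash
python3 -c "
from rig import order; print(order.sign_off())"
```

```text
the job is handed in; nothing more can be done
None
```

The black stick battery is in the grey bench charger, pressed fully home and released, and I handed the job in at about 17 s. The sign-off gives no verdict.

- **Insertion:** I gripped it across its 30 mm side. It pushed the flap open with about 3–4 N and passed the ledge without touching it. It met the contact carriage about 68 mm below the charger's top.
- **End stop:** After about 10 mm of travel at roughly 4–5 N, the force rose about 5–7 N per mm, as the springy stop should. The highest push I read was about 13.5 N, under the 20 N limit.
- **Final check:** After release the wrist force read about zero, with the gripper 140 mm clear. The battery stands upright, 62 mm above the charger's top, and that matches where I felt the stop to within about 0.5 mm.
- **Small disagreement:** The battery's top measured about 3 mm nearer the charger's −x wall than where I let go. That fits the flap leaning it against the wall, as described, and the top face measured level.

The gripper met no unexpected forces on the way. I did not re-measure the other things on the bench afterwards.

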